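# Pulse the tint mixer

## Task

Pick up the closed mixing cup with the pink lid and set it fully down into the socket on top of the tint mixer, its white pointers in line with the white entry marks. Then turn it clockwise against the spring until the pointers stand at the green pulse marks, half-way to the lock, and keep holding it there: do not let it go on and click into the lock at the red marks, and finish with the cup still in the gripper, because it springs back when let go. Leave the other things on the counter where they are.

Things in the scene. Friction and masses are not known exactly. Their poses are not given: they have to be found in the camera images.
- cup: Mixing cup, 61 mm across, 142 tall, 0.17 kg, loose: dark foot band 60 mm across (0 to 36 mm up), clear wall, whisk inside, fixed pink lid (65 mm across, top 112 up). Origin: centre of underside, z up. Along its x axis, at +x and -x: two white bayonet lugs (12 wide, out to 38.5 mm from the axis, 1.5 to 8 mm up) and two white pointers above them. Same after half a turn.
- cup_grip (a point): Middle of the pink bar grip on the cup's lid, 127 mm above the cup's underside, on its axis; axes as the cup's. The bar runs along x: 48 mm long, 14 mm wide (y), rising from the lid's top at 112 mm to 142 mm above the underside. White ticks along its top show x.
- mixer: Cordless tint mixer, fixed to the counter: squat dark body, 140 mm across; on top a grey collar, 98 mm outside diameter, rim 80 mm above the counter. Origin: centre of underside; z up. Coloured marks on the rim, each on both sides: white at +x and -x (entry slots), green = pulse, 0.65 rad clockwise (seen from above) from white; red = lock, 1.30 rad clockwise. Green lamp at its -x front.
- mixer_seat (a point): Centre of the flat seat in the mixer's socket, 62 mm above the counter, where the cup's underside rests when fully down; axes as the mixer's. Lip above it: underside 10.5 mm, top 18 mm over the seat, bore 64 mm, bevelled mouth, broken at +x and -x by entry slots about 20 mm wide, out to 41 mm from the axis; lugs pass with about 0.11 rad to spare either way, then turn under the lip.
- green_mark (a point): The green pulse mark on the collar's rim on the mixer's -x side, 42 mm from the axis, 18 mm over the seat: a cup pointer stands over it when the cup is turned 0.65 rad clockwise from the entry.
- pulse_ring (a joint): Sprung ring under the lip, rad: 0 at rest, grows as the lugs push it clockwise, stop at 1.25. Reads the cup's turn less about 0.12 of free play: about 0.53 at green. Pushes back 0.10 N m at rest, 0.17 at green, 0.25 at the stop, and turns the cup back if let go. From about 0.78 a sprung pawl adds resistance (0.35 N m in all to pass); at about 1.19 it clicks in behind a lug and locks.
- dye_bowl: Bystander: black tint bowl with a side grip, 124 x 144 x 63 mm. Origin near the middle of its underside.
- tint_brush: Bystander: black tint brush with a pointed tail, 48 x 210 x 8 mm, lying flat.
- dye_tube_a: Bystander: dye tube with a blue cap, 51 x 161 x 38 mm, lying.
- dye_tube_b: Bystander: white dye tube, 47 x 151 x 31 mm, lying in front of the basin.
- developer_a: Bystander: small white developer bottle with a pointed nozzle and a yellow band, 36 mm across, 126 mm tall.
- developer_b: Bystander: small white developer bottle with a pointed nozzle and a purple band, 36 mm across, 124 mm tall.
- clip_a: Bystander: purple hair clip, 96 mm long, lying in front of the basin.

How it is judged:
By the outcome, as a careful person would: the job done as asked, in the order asked, and still so for the second after the job is handed in, while the arm keeps its last pose, push and grip.
It also fails if it takes over 45 s, if anything falls off the work surface, if the arm or the gripper's body presses on something with over 40 N, if the wrist force passes 120 N, or if a joint passes its speed limit or range.

## Robot

A 6-joint arm with a two-finger parallel gripper is mounted at the origin on a cart in front of the work surface, level with it; the furniture and walls round the work are solid. World frame = base frame: x ahead of the robot, y to its left, z up, the work surface at z = 0. Lengths are in m, angles in rad, forces in N, time in s.
With the tool pointing down it reaches from about 0.275 to 0.875 m from the base axis. Payload 12.5 kg.
Tool frame: the origin (TCP) lies on the centre line of the jaws, within the pads' length; the fingertips stand 22 mm ahead of it and the grasp point (between the pads) lies 3 mm ahead of it; z points along the fingers, y is the line along which they close (so a half turn about z gives the same grasp; the last joint's range is limited). The gripper opens to 85 mm and grips with 20 to 120 N. Pads are 22 mm wide; open, the fingers measure 114 mm over their backs; the gripper's body (76 mm by 85 mm) begins 54 mm behind the grasp point. The pads swing forward as they close: fully open they stand 13 mm farther back than shut.
Start: joints at [-1.24, 0.351, 1.652, -0, 1.139, -0.085], TCP at [0.222, -0.503, 0.253] pointing down, gripper open.
Joint ranges: [-2.75, 2.75], [-0.79, 2.1], [0.01, 2.65], [-1.57, 4.71], [0.07, 3.14], [-2.87, 2.87]. Speed limits (rad/s): [2.22, 2.22, 2.79, 3.14, 3.14, 3.14].

## Interface

Orientations are given as a unit quaternion [x, y, z, w].
In Python, from rig import robot gives the robot as it stands.
- The arm moves only by the tool inch_along, called after "Call:" in YAML: its name, and indented under it one key for each argument. Schema: {"type":"object","properties":{"steps":{"type":"array","items":{"type":"array","items":{"type":"array","items":{"type":"number"},"minItems":4,"maxItems":4},"minItems":1,"maxItems":12},"minItems":1,"maxItems":1},"finger_gap":{"type":"number"},"squeeze":{"type":"number"},"only":{"type":"string"},"quiet":{"type":"boolean"},"lines":{"type":"string"}},"required":["steps"],"additionalProperties":false}. steps is a list that holds a single list of rows (three levels of brackets), with 1 to 12 rows, each of 4 numbers: dx, dy, dz in units of 100 mm, then a turn about the tool's z in units of 0.2 rad; each row is the pose to reach, as a shift and turn from the pose commanded when the call began, along the tool's axes at that moment; what a row does not reach only later rows make up. A row lasts 1/8 s, in which the tool goes at most 0.0625 m and 0.188 rad, less where a joint would pass 70% of its speed; a pose out of reach is approached as far as the arm can. finger_gap is the finger opening in m, set as the call begins (left out keeps the last). The fingers move at their own pace and stop on an object; squeeze is the grip in N (left out, the last holds). Time passes only in rows, so rows that do not move let the fingers close. The tool returns the time, the measured TCP pose, the force, the opening and the grip force at its end. only (a regular expression) keeps the lines of the reply that match it, lines (a string "A,B") keeps lines A to B, and quiet returns only ok. Input that does not fit is refused with a message, and nothing moves.
- robot.get_obs(): the state, without advancing time (a new reading comes with each control period).
- robot.read_camera(name): name is "side" or "top" or "wrist"; returns a dict with "image" (384x512x3 uint8, red, green, blue), "intrinsics" (3x3 intrinsics, pixels), "rvec" (rotation vector, rad) and "tvec" (3), from world to camera coordinates, as OpenCV has them; the wrist camera has in their place "tool_from_camera" (4x4, takes a point from camera to tool coordinates, whose origin is the TCP and whose axes are the flange's). Camera axes: x right, y down, z forward; pixel columns grow to the right and rows downward; lengths in m; the calibration is good to about 2 mm. A picture is of the moment at which its call begins: read the wrist's pose just before it. There is no depth.
- robot.sign_off(): hands the job in; it is judged then, once.
The state is a dict: "time_s": time; "joint_pos": joint angles; "joint_vel": joint speeds; "effort": joint torques, N m; "tcp_pos": TCP position; "eef_rot": TCP orientation; "force": force on the tool from outside, world axes, zero at the start; "wrist_torque": the same for the moment, N m; "finger_gap": finger opening in m; "finger_force": force on a finger pad.
Only numpy, scipy, OpenCV 4.12 (cv2) and the standard library are available. Lean on these libraries where they do the work, as an engineer would, in place of code of your own. Each camera call takes 0.05 s, during which the arm holds its last target. There are 200 camera calls.

## Working session

There is one attempt and no reset: what is moved stays moved. The work goes in short steps, Python scripts to look and compute and a tool call to move; the robot and the scene stay as the last step left them, time stands still between calls to the robot, and variables do not carry over. Pictures are saved under pics/ and viewed, at most 10 in all, crops included, and the job is handed in when it is done.

```bash
ls; mkdir -p pics; cat > h.py <<'E'
import numpy as np, cv2
from rig import robot
from scipy.spatial.transform import Rotation as R
def cam(n):
    o=robot.get_obs(); c=robot.read_camera(n); K=np.array(c["intrinsics"])
    if n=="wrist":
        T=np.array(c["tool_from_camera"]); Q=R.from_quat(o["eef_rot"]).as_matrix()
        Rw=Q@T[:3,:3]; p=Q@T[:3,3]+np.array(o["tcp_pos"])
    else:
        r=cv2.Rodrigues(np.array(c["rvec"],float))[0]; Rw=r.T; p=-r.T@np.array(c["tvec"]).ravel()
    return c["image"],K,Rw,p
def ray(K,Rw,p,uv):
    return p,Rw@np.linalg.inv(K)@np.array([uv[0],uv[1],1.])
def onz(K,Rw,p,uv,z):
    p,d=ray(K,Rw,p,uv); return p+d*(z-p[2])/d[2]
def proj(K,Rw,p,X):
    q=K@Rw.T@(np.array(X)-p); return q[:2]/q[2]
def save(n,im): cv2.imwrite("pics/"+n,cv2.cvtColor(im,cv2.COLOR_RGB2BGR))
E
python3 - <<'E'
from h import *
ims=[]
for n in("top","side"):
    im,K,Rw,p=cam(n); save(n+"0.png",im); print(n,p.round(3),Rw[:,2].round(2),K[0,0])
o=robot.get_obs(); print(o)
E
```

```text
pics
rig.py
top [ 0.398 -0.137  1.591] [ 0.11 -0.   -0.99] 479.07685162347445
side [ 0.028 -1.593  0.96 ] [ 0.3   0.82 -0.48] 465.1658830634772
{'time_s': 0.1, 'joint_pos': array([-1.23960926e+00,  3.51173318e-01,  1.65235350e+00, -1.57321679e-05,
        1.13912999e+00, -8.45778571e-02]), 'joint_vel': array([-7.22161999e-04, -2.72082556e-03, -3.59176352e-03, -5.38745376e-04,
       -3.20004919e-04, -1.24804634e-05]), 'effort': array([ 1.53575587e-03, -5.06831717e+01, -2.91873997e+01, -7.62048012e-05,
        2.60175540e-03,  1.61315859e-05]), 'tcp_pos': array([ 0.22207948, -0.50286492,  0.25281971]), 'eef_rot': array([ 9.78469324e-01,  2.06391613e-01, -7.25297902e-05, -5.27157340e-04]), 'force': array([-0.0547991 , -0.41329729,  0.487843  ]), 'wrist_torque': array([ 0.00999454, -0.00797448,  0.04417572]), 'finger_force': 0.0, 'finger_gap': 0.0850361679256872}
```

View pics/top0.png

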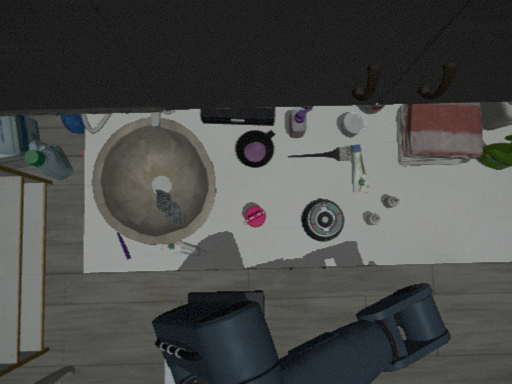

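View pics/side0.png

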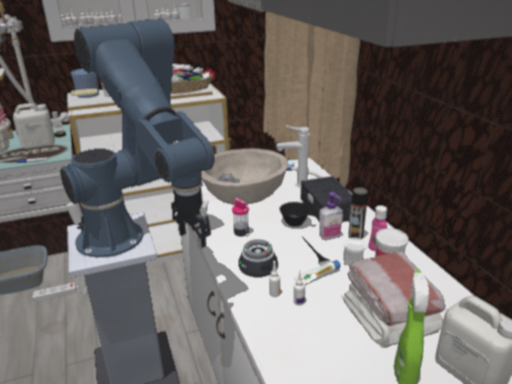

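The top view shows the pink lid at (255,216), the mixer socket at (323,219) and bottles at (373,217) and (391,201). The side view shows the lid at (240,208) and the collar at (258,248). I'll triangulate both.

```bash
python3 - <<'E'
from h import *
def tri(a,b):
    (p,d),(q,e)=a,b; s=np.linalg.lstsq(np.c_[d,-e],q-p,rcond=None)[0]
    return (p+d*s[0]+q+e*s[1])/2, np.linalg.norm(p+d*s[0]-q-e*s[1])
V={n:cam(n) for n in("top","side")}
box={"top":(230,190,280,240),"side":(225,190,260,240)}
c={}
for n in V:
    im=V[n][0]; h=cv2.cvtColor(im,cv2.COLOR_RGB2HSV); m=cv2.inRange(h,(160,120,90),(179,255,255))
    x0,y0,x1,y1=box[n]; k=np.zeros_like(m); k[y0:y1,x0:x1]=m[y0:y1,x0:x1]
    ys,xs=np.nonzero(k); c[n]=(xs.mean(),ys.mean()); print(n,len(xs),c[n],xs.min(),xs.max(),ys.min(),ys.max())
print(tri(ray(*V["top"][1:],c["top"]),ray(*V["side"][1:],c["side"])))
print("mixer",tri(ray(*V["top"][1:],(324.5,219)),ray(*V["side"][1:],(258,249))))
for z in(.08,.12):print(onz(*V["top"][1:],(324.5,219),z))
a=V["top"][0][170:270,220:360];b=V["side"][0][185:305,200:340]
a=cv2.resize(a,None,fx=5,fy=5,interpolation=2)
save("topc.png",a)
E
```

```text
top 285 (np.float64(254.81052631578947), np.float64(216.2982456140351)) 245 265 206 226
side 162 (np.float64(239.58641975308643), np.float64(207.43827160493828)) 233 247 200 214
(array([ 0.47723471, -0.1432347 ,  0.11053483]), np.float64(0.0015929603147592682))
mixer (array([ 0.46643422, -0.36518339,  0.06727326]), np.float64(0.001512299949673999))
[ 0.46513892 -0.36306242  0.08      ]
[ 0.46334909 -0.35709288  0.12      ]
```

View pics/topc.png

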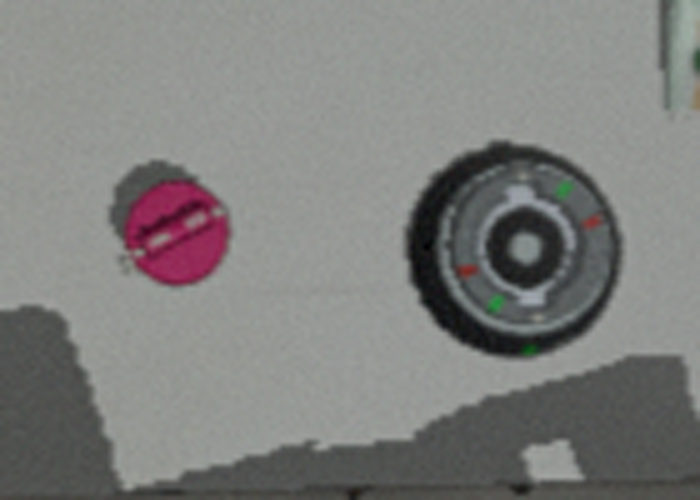

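Cup: pink centroid at height 0.11 (reasonable), bar at about -32° in the world. Mixer: centre about (0.465,-0.363), x axis about +8°. Moving over the mixer for a closer wrist view.

The rows are not in the units I measure in: shifts go in units of 100 mm and turns go in units of 0.2 rad. I convert before sending: 0.278 m is 2.78, -0.05 m is -0.5, 0.27 rad is 1.35.

Call:
inch_along:
  steps:
    - [[0.6,0,-0.2,0.25],[1.2,-0.1,-0.4,0.75],[1.8,-0.2,-0.5,1.35],[2.4,-0.28,-0.5,1.35],[2.78,-0.28,-0.5,1.35],[2.78,-0.28,-0.5,1.35],[2.78,-0.28,-0.5,1.35],[2.78,-0.28,-0.5,1.35]]

```text
time_s: 1.2
tcp_pos: [0.4643, -0.3658, 0.3033]
eef_rot: [0.997, 0.072, -0.0, -0.0]
force: [0.8, 0.4, -0.1]
finger_gap: 0.0852
finger_force: 0.0
```

```bash
python3 - <<'E'
from h import *
im,K,Rw,p=cam("wrist"); save("w1.png",im); print(p.round(3),Rw.round(2),K.round(1))
print(proj(K,Rw,p,(.465,-.363,.08)))
np.savez("w1.npz",im=im,K=K,Rw=Rw,p=p)
E
```

```text
[ 0.538 -0.355  0.424] [[ 0.14 -0.95 -0.29]
 [-0.99 -0.14 -0.04]
 [-0.    0.29 -0.96]] [[282.4   0.  255. ]
 [  0.  282.4 197.6]
 [  0.    0.    1. ]]
[252.83847709 173.38410523]
```
View pics/w1.png

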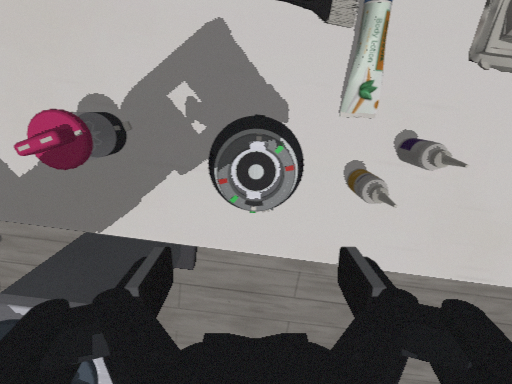

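The wrist view shows the mixer socket at (256,171) with green marks at (279,149) and (234,199), red at (289,168) and (222,181), and the cup bar around (15..85,140). Moving over the cup for the second view.

Converted, -0.2185 m is -2.185, -0.16 m is -1.6, 0.7 rad is 3.5.

Call:
inch_along:
  steps:
    - [[0.1,-0.55,0,0.9],[0.2,-1.1,0,1.8],[0.3,-1.6,0,2.7],[0.45,-2.185,0,3.5],[0.45,-2.185,0,3.5],[0.45,-2.185,0,3.5],[0.45,-2.185,0,3.5]]

```text
time_s: 2.12
tcp_pos: [0.4778, -0.1437, 0.3033]
eef_rot: [0.962, -0.274, 0.0, 0.0]
force: [0.8, 0.4, -0.4]
finger_gap: 0.0852
finger_force: 0.0
```

```bash
python3 - <<'E'
from h import *
im,K,Rw,p=cam("wrist"); save("w2.png",im); print(p.round(3))
print(proj(K,Rw,p,(.465,-.363,.08)))
np.savez("w2.npz",im=im,K=K,Rw=Rw,p=p)
E
```

```text
[ 0.541 -0.183  0.424]
[425.33489587  83.85326983]
```

View pics/w2.png

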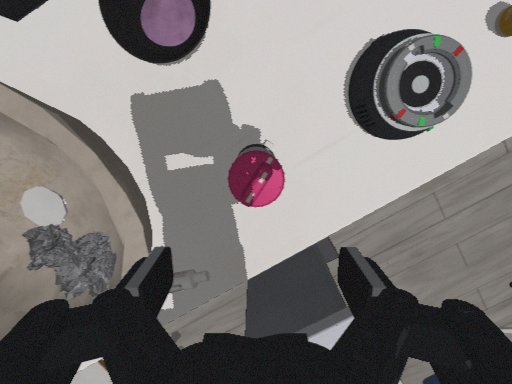

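The second wrist view shows the bar's white ticks from about (250,197) to (270,160), the lid at (256,180), and the collar at (421,84) with green marks at (437,41),(421,122) and red marks at (459,50),(400,115).

```bash
cat > m.py <<'E'
from h import *
def blobs(m,box,amin=3):
    k=np.zeros_like(m); x0,y0,x1,y1=box; k[y0:y1,x0:x1]=m[y0:y1,x0:x1]
    n,l,s,c=cv2.connectedComponentsWithStats(k)
    return [(int(s[i,4]),c[i].round(1).tolist()) for i in range(1,n) if s[i,4]>=amin]
def tri(a,b):
    (p,d),(q,e)=a,b; s=np.linalg.lstsq(np.c_[d,-e],q-p,rcond=None)[0]
    return (p+d*s[0]+q+e*s[1])/2, np.linalg.norm(p+d*s[0]-q-e*s[1])
def masks(im):
    h=cv2.cvtColor(im,cv2.COLOR_RGB2HSV)
    return dict(green=cv2.inRange(h,(45,120,80),(80,255,255)),red=cv2.inRange(h,(0,130,80),(8,255,255))|cv2.inRange(h,(176,130,80),(179,255,255)),
      white=cv2.inRange(h,(0,0,150),(179,60,255)),pink=cv2.inRange(h,(160,120,60),(175,255,255)))
E
python3 - <<'E'
from m import *
for f,mb,cb in(("w1",(205,110,305,220),(10,105,95,172)),("w2",(365,25,480,140),(228,148,288,210))):
    d=np.load(f+".npz"); M=masks(d["im"])
    for k in("green","red"): print(f,k,blobs(M[k],mb))
    print(f,"tick",blobs(M["white"]&cv2.dilate(cv2.morphologyEx(M["pink"],cv2.MORPH_CLOSE,np.ones((9,9))),None),cb),"pink",blobs(M["pink"],cb))
    a=d["im"][cb[1]:cb[3],cb[0]:cb[2]]; a=cv2.resize(a,(380,380),interpolation=0)
    b=d["im"][mb[1]:mb[3],mb[0]:mb[2]]; b=cv2.resize(b,(380,380),interpolation=0)
    save(f+"c.png",np.hstack([a,b]))
E
```

```text
w1 green [(33, [278.7, 148.8]), (33, [233.5, 198.7]), (5, [252.0, 212.0])]
w1 red [(31, [289.0, 168.0]), (33, [222.6, 180.7])]
w1 tick [(12, [50.5, 108.3]), (4, [64.5, 109.5]), (22, [30.8, 120.1]), (18, [76.9, 131.9]), (14, [25.1, 137.2]), (49, [45.7, 139.3]), (3, [15.0, 143.0]), (48, [23.4, 147.2]), (16, [19.2, 153.7]), (15, [33.6, 155.9])] pink [(3064, [57.7, 139.3])]
w2 green [(55, [436.8, 40.8]), (40, [421.2, 121.1]), (10, [429.2, 128.5])]
w2 red [(50, [458.2, 50.1]), (41, [401.2, 112.6]), (8, [395.0, 117.5])]
w2 tick [(14, [281.3, 165.9]), (18, [261.2, 179.9]), (7, [284.4, 182.4]), (5, [281.8, 191.0]), (5, [252.6, 194.2]), (13, [274.7, 200.0]), (17, [246.2, 205.5]), (10, [260.3, 206.8])] pink [(2308, [255.6, 178.3])]
```

View pics/w2c.png

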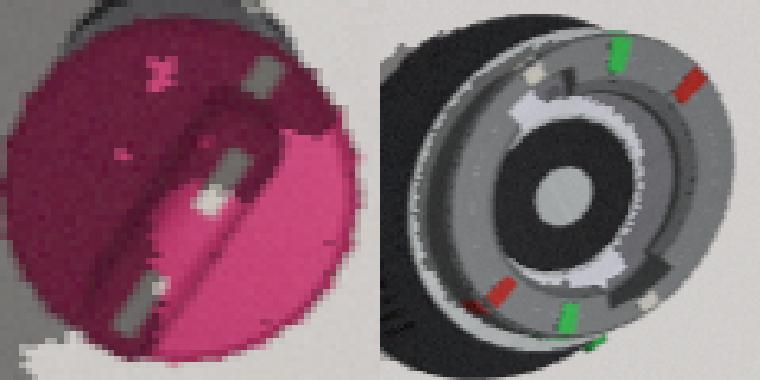

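The crop shows two white ticks on the bar top, one lid pointer at the upper end, and the collar with its white slots, green and red marks. I'll triangulate the ticks and marks.

```bash
python3 - <<'E'
from m import *
W={f:[np.load(f+".npz")[k] for k in("K","Rw","p")] for f in("w1","w2")}
def t(n,a,b):
    X,e=tri(ray(*W["w1"],a),ray(*W["w2"],b)); print(n,X.round(4),e.round(4)); return X
A=t("tickA",(45.7,139.3),(263.7,177.0)); B=t("tickB",(23.4,147.2),(249.8,197.4))
t("ptr",(76.9,131.9),(269.9,160.4))
g1=t("g1",(278.7,148.8),(436.8,40.8)); g2=t("g2",(233.5,198.7),(421.2,121.1))
r1=t("r1",(289,168),(458.2,50.1)); r2=t("r2",(222.6,180.7),(401.2,112.6))
print("cup c",(A+B)/2,"yaw",np.degrees(np.arctan2(*(A-B)[1::-1])),np.linalg.norm(A-B))
ang=lambda a,b:np.degrees(np.arctan2(*(a-b)[1::-1]))
print("mix c",(g1+g2)/2,(r1+r2)/2,"x yaw",ang(g1,g2)+37.24,ang(r1,r2)+74.48,np.linalg.norm(g1-g2),np.linalg.norm(r1-r2))
for f in W:
  P=lambda uv,z:onz(*W[f],uv,z)
  ga,gb,ra,rb=[P(q,.08) for q in ([(278.7,148.8),(233.5,198.7),(289,168),(222.6,180.7)] if f=="w1" else [(436.8,40.8),(421.2,121.1),(458.2,50.1),(401.2,112.6)])]
  ta,tb=[P(q,.142) for q in ([(45.7,139.3),(23.4,147.2)] if f=="w1" else [(263.7,177),(249.8,197.4)])]
  pt=P((76.9,131.9) if f=="w1" else (269.9,160.4),.112)
  print(f,"mix",(ga+gb)/2,(ra+rb)/2,ang(ga,gb)+37.24,ang(ra,rb)+74.48,"cup",(ta+tb)/2,ang(ta,tb),"ptr",pt)
E
```

```text
tickA [ 0.4828 -0.157   0.1445] 0.0004
tickB [ 0.4714 -0.1332  0.1426] 0.0003
ptr [ 0.4894 -0.1697  0.1153] 0.0011
g1 [ 0.4997 -0.3896  0.0809] 0.0001
g2 [ 0.4291 -0.3433  0.0804] 0.0002
r1 [ 0.4785 -0.4061  0.0811] 0.0004
r2 [ 0.4505 -0.327   0.0808] 0.0001
cup c [ 0.47705703 -0.14507855  0.14355295] yaw -64.38292524439562 0.026447141014550254
mix c [ 0.46439013 -0.36643101  0.08064411] [ 0.46454337 -0.36650136  0.08093212] x yaw 3.977113625921632 3.9774446121457885 0.08438555129973377 0.0839118943780055
w1 mix [ 0.46420255 -0.36646729  0.08      ] [ 0.46422825 -0.3665498   0.08      ] 3.9524203700731633 3.83089035588209 cup [ 0.47691465 -0.14398746  0.142     ] -63.73831936438751 ptr [ 0.48945421 -0.16781749  0.112     ]
w2 mix [ 0.46434812 -0.36678442  0.08      ] [ 0.46446519 -0.36700642  0.08      ] 3.7528418122995006 4.000991227657607 cup [ 0.47654918 -0.14490291  0.142     ] -65.08009669409577 ptr [ 0.48828916 -0.16958675  0.112     ]
```

Points agree: bar ticks z 0.143, collar z 0.081, 84 mm across. Cup is at (0.4768,-0.1447) with yaw -64.2°; mixer is at (0.4643,-0.3666) with yaw 3.9°. Now descending to grasp.

Call:
inch_along:
  steps:
    - [[0,0.01,0,0.9],[0,0.014,0.3,1.8],[0,0.014,0.7,2.8275],[0,0.014,1.1,2.8275],[0,0.014,1.4,2.8275],[0,0.014,1.55,2.8275],[0,0.014,1.653,2.8275],[0,0.014,1.653,2.8275],[0,0.014,1.653,2.8275]]
  finger_gap: 0.06

```text
time_s: 3.3
tcp_pos: [0.4777, -0.1439, 0.1388]
eef_rot: [0.847, -0.531, 0.001, -0.0]
force: [0.4, 0.6, -0.5]
finger_gap: 0.0599
finger_force: 0.0
```

Call:
inch_along:
  steps:
    - [[0,0,0,0],[0,0,0,0],[0,0,0,0],[0,0,0,0],[0,0,0,0],[0,0,0,0]]
  finger_gap: 0
  squeeze: 70

```text
time_s: 4.05
tcp_pos: [0.4773, -0.1438, 0.1384]
eef_rot: [0.847, -0.531, 0.0, 0.0]
force: [-1.8, 0.0, 6.1]
finger_gap: 0.0127
finger_force: 68.7
```

```bash
python3 -c "
from h import *;o=robot.get_obs();print(o['joint_pos'].round(2),o['wrist_torque'].round(2))"
```

```text
[-0.39  0.42  1.88 -0.    0.84  2.3 ] [-0.05  0.34  0.02]
```

Grasped (gap 12.7 mm, 69 N). Lift, carry over the mixer and turn to the entry angle.

Call:
inch_along:
  steps:
    - [[0,0,-0.3,0],[0,0,-0.7,0],[0,0,-1.1,-0.5],[0.4,0.2,-1.2,-1.35],[0.8,0.45,-1.2,-2.2],[1.2,0.65,-1.2,-3.05],[1.6,0.9,-1.2,-3.9],[1.8,1,-1.2,-4.75],[1.95,1.086,-1.2,-5.5],[1.95,1.086,-1.2,-5.945],[1.95,1.086,-1.2,-5.945],[1.95,1.086,-1.2,-5.945]]

```text
time_s: 5.55
tcp_pos: [0.4645, -0.3662, 0.2578]
eef_rot: [0.999, 0.034, -0.0, -0.0]
force: [1.0, -0.3, -2.9]
finger_gap: 0.0127
finger_force: 68.7
```

Call:
inch_along:
  steps:
    - [[0,0,0,0],[0,0,0,0]]

```text
time_s: 5.8
tcp_pos: [0.4646, -0.3664, 0.258]
eef_rot: [0.999, 0.034, 0.0, 0.0]
force: [0.1, 0.6, -2.3]
finger_gap: 0.013
finger_force: 68.7
```

```bash
python3 - <<'E'
from h import *
im,K,Rw,p=cam("wrist"); np.savez("w3.npz",im=im,K=K,Rw=Rw,p=p)
im2,K,Rw,p=cam("side"); q=proj(K,Rw,p,(.464,-.366,.15)); u,v=q.astype(int)
a=cv2.resize(im[60:330,120:400],(400,386)); b=cv2.resize(im2[v-50:v+50,u-50:u+50],(386,386),interpolation=0)
save("w3.png",np.hstack([a,b]))
print(robot.get_obs()["eef_rot"].round(4))
E
```

```text
[9.994e-01 3.460e-02 0.000e+00 1.000e-04]
```

View pics/w3.png

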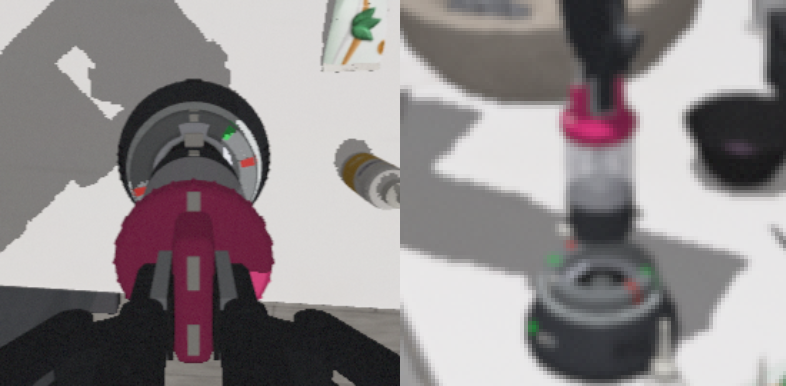

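The wrist view shows the cup hanging straight: lid pointer, bar ticks and entry slot all near column 193 of the crop (255 in the full image). The side view shows it above the socket. I'll compute the cup's offset from the ticks.

```bash
python3 - <<'E'
from m import *
d=np.load("w3.npz"); W=[d[k] for k in("K","Rw","p")]; im=d["im"]
M=masks(im); h=cv2.cvtColor(im,cv2.COLOR_RGB2HSV)
b=blobs(cv2.inRange(h,(0,0,110),(179,90,255)),(240,180,272,315),6); print(b)
for z in (.257,.262,.267): print(z,[onz(*W,c,z).round(4) for a,c in b])
for z in (.232,): print(z,[onz(*W,c,z).round(4) for a,c in b][:1])
g=blobs(M["green"],(200,130,310,230));r=blobs(M["red"],(200,130,310,230))
for n,L in(("g",g),("r",r)): print(n,[(a,c,onz(*W,c,.08).round(4)) for a,c in L])
E
```

```text
[(109, [255.0, 200.6]), (205, [255.0, 251.0]), (186, [255.0, 297.9]), (81, [255.1, 312.4])]
0.257 [array([ 0.5002, -0.364 ,  0.257 ]), array([ 0.475 , -0.3657,  0.257 ]), array([ 0.4487, -0.3675,  0.257 ]), array([ 0.44  , -0.3682,  0.257 ])]
0.262 [array([ 0.5018, -0.3639,  0.262 ]), array([ 0.4776, -0.3655,  0.262 ]), array([ 0.4524, -0.3673,  0.262 ]), array([ 0.444 , -0.3679,  0.262 ])]
0.267 [array([ 0.5034, -0.3637,  0.267 ]), array([ 0.4802, -0.3654,  0.267 ]), array([ 0.4561, -0.367 ,  0.267 ]), array([ 0.4481, -0.3676,  0.267 ])]
0.232 [array([ 0.4924, -0.3645,  0.232 ])]
g [(48, [279.5, 152.4], array([ 0.4996, -0.3898,  0.08  ]))]
r [(44, [292.9, 173.3], array([ 0.4782, -0.4064,  0.08  ])), (36, [217.5, 193.3], array([ 0.4501, -0.326 ,  0.08  ]))]
```

Cup centre (0.465,-0.3664), yaw 4.0°; within 1 mm of the socket. Lower it with a 0.7 mm correction.

Call:
inch_along:
  steps:
    - [[-0.007,0,0.15,0],[-0.007,0,0.3,0],[-0.007,0,0.36,0],[-0.007,0,0.41,0],[-0.007,0,0.46,0],[-0.007,0,0.5,0],[-0.007,0,0.5,0]]

```text
time_s: 6.78
tcp_pos: [0.4637, -0.3665, 0.2078]
eef_rot: [0.999, 0.035, -0.0, -0.0]
force: [0.1, -0.5, -1.3]
finger_gap: 0.0126
finger_force: 68.7
```

Call:
inch_along:
  steps:
    - [[0,0,0.02,0],[0,0,0.04,0],[0,0,0.06,0],[0,0,0.06,0]]

```text
time_s: 7.28
tcp_pos: [0.4637, -0.3665, 0.2018]
eef_rot: [0.999, 0.035, -0.0, -0.0]
force: [0.0, 0.2, -1.4]
finger_gap: 0.0128
finger_force: 68.7
```

```bash
python3 -c "
from h import *;o=robot.get_obs();print(o['wrist_torque'].round(2),o['tcp_pos'].round(4))"
```

```text
[-0.08 -0.06 -0.02] [ 0.4637 -0.3665  0.2018]
```

No contact yet; continue to the seat.

Converted, 0.0016 m is 0.016, 0.0008 m is 0.008.

Call:
inch_along:
  steps:
    - [[0,0,0.008,0],[0,0,0.016,0],[0,0,0.016,0]]

```text
time_s: 7.65
tcp_pos: [0.4638, -0.3666, 0.2004]
eef_rot: [0.999, 0.035, 0.0, 0.0]
force: [0.0, 0.1, -2.0]
finger_gap: 0.0128
finger_force: 68.8
```

Call:
inch_along:
  steps:
    - [[0,0,0.007,0],[0,0,0.014,0],[0,0,0.014,0]]

```text
time_s: 8.02
tcp_pos: [0.464, -0.3669, 0.2003]
eef_rot: [0.999, 0.035, 0.0, 0.001]
force: [-2.1, 1.6, 10.2]
finger_gap: 0.0125
finger_force: 70.5
```

```bash
python3 -c "
from h import *;o=robot.get_obs();print(o['wrist_torque'].round(2),o['tcp_pos'].round(4))"
```

```text
[ 0.46  0.64 -0.03] [ 0.464  -0.3669  0.2003]
```

Contact at TCP 0.2003, cup base ≈ 0.062: fully seated. Turning clockwise.

Converted, -0.0003 m is -0.003, 0.65 rad is 3.25.

Call:
inch_along:
  steps:
    - [[0,0,0,0],[0,0,-0.003,0.5],[0,0,-0.003,1],[0,0,-0.003,1.5],[0,0,-0.003,2],[0,0,-0.003,2.5],[0,0,-0.003,3],[0,0,-0.003,3.25],[0,0,-0.003,3.25],[0,0,-0.003,3.25]]
  finger_gap: 0
  squeeze: 100

```text
time_s: 9.28
tcp_pos: [0.4644, -0.3668, 0.2004]
eef_rot: [0.958, -0.286, 0.001, 0.0]
force: [0.1, -0.3, 6.7]
finger_gap: 0.0126
finger_force: 98.0
```

```bash
python3 - <<'E'
from m import *
im,K,Rw,p=cam("wrist"); np.savez("w4.npz",im=im,K=K,Rw=Rw,p=p); W=(K,Rw,p)
o=robot.get_obs(); q=o["eef_rot"]; print("yaw",np.degrees(2*np.arctan2(q[1],q[0])),o["wrist_torque"].round(3))
h=cv2.cvtColor(im,cv2.COLOR_RGB2HSV); M=masks(im)
b=blobs(cv2.inRange(h,(0,0,110),(179,90,255)),(235,180,277,320),6)
for a,c in b: print(a,c,onz(*W,c,.204).round(4))
for k in("green","red"): print(k,[(a,c,onz(*W,c,.08).round(4)) for a,c in blobs(M[k],(180,110,330,260))])
im2=cam("top")[0]
save("w4.png",np.hstack([cv2.resize(im[100:330,140:370],(400,400)),cv2.resize(im2[190:250,290:350],(400,400),interpolation=0)]))
E
```

```text
yaw -33.26495146324775 [ 0.335 -0.029  0.124]
112 [254.8, 200.5] [ 0.4955 -0.3872  0.204 ]
196 [255.0, 251.0] [ 0.4751 -0.3739  0.204 ]
167 [254.9, 297.6] [ 0.4541 -0.36    0.204 ]
79 [241.0, 313.8] [ 0.45   -0.3491  0.204 ]
green [(13, [255.0, 142.5], array([ 0.506, -0.394,  0.08 ])), (72, [254.9, 151.5], array([ 0.4997, -0.3898,  0.08  ]))]
red [(72, [284.7, 161.8], array([ 0.4782, -0.4064,  0.08  ]))]
```

View pics/w4.png

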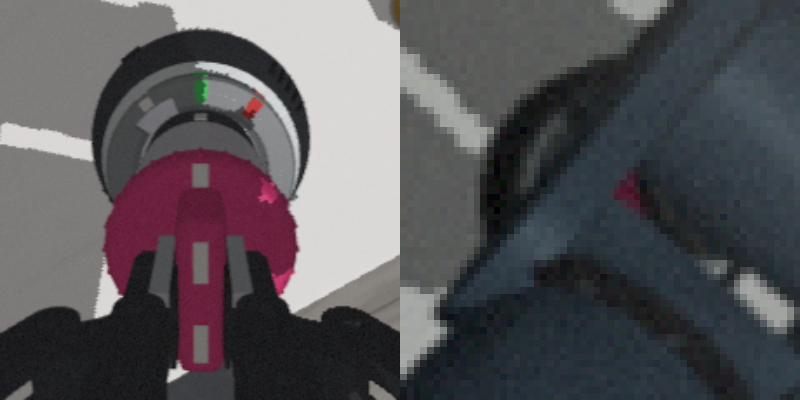

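The pointer at (201,117) in the crop stands exactly in line with the green mark at (201,90). The cup's yaw is -33.4°, which is 0.65 rad clockwise from entry. I'll check it holds, then hand in.

Call:
inch_along:
  steps:
    - [[0,0,0,0],[0,0,0,0],[0,0,0,0],[0,0,0,0],[0,0,0,0],[0,0,0,0],[0,0,0,0],[0,0,0,0]]

```text
time_s: 10.38
tcp_pos: [0.4643, -0.3669, 0.2004]
eef_rot: [0.958, -0.286, 0.001, 0.0]
force: [0.1, 1.4, 7.1]
finger_gap: 0.0125
finger_force: 98.0
```

```bash
python3 - <<'E'
from m import *
im,K,Rw,p=cam("wrist"); h=cv2.cvtColor(im,cv2.COLOR_RGB2HSV)
b=blobs(cv2.inRange(h,(0,0,110),(179,90,255)),(235,180,277,320),6)
g=blobs(masks(im)["green"],(180,110,330,260)); print(b,g,robot.get_obs()["wrist_torque"].round(3))
ok=abs(b[0][1][0]-g[-1][1][0])<1.5 and abs(b[0][1][0]-b[1][1][0])<1.5
print(ok, robot.sign_off() if ok else "")
E
```

```text
[(112, [254.8, 200.6]), (189, [254.9, 250.8]), (168, [255.0, 297.7]), (79, [241.0, 313.8])] [(13, [255.1, 142.5]), (73, [255.0, 151.6])] [ 0.328 -0.01   0.075]
the job is handed in; nothing more can be done
True None
```

The cup is fully down in the mixer's socket, turned 0.65 rad clockwise to the green pulse marks and still held in the gripper short of the lock; I handed the job in about 10.4 s into the run, and no result came back.

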